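Fetch the adjustment driver for the unlocked probe positioner

TASK

Pull the yellow-handled driver out of the upright tool holder and lay it flat, by its handle, across both forks of the blue rest in front of the probe positioner whose red lock lever stands up, with the handle end towards that positioner and the steel tip pointing away from it. Nobody has noted how high the rests are set, so lower the driver gently until you feel the rest take it and only then let go; never press hard on a rest, leave the other tools in the holder, and do not disturb anything else.

Things in the scene. Friction and masses are not known exactly. Their poses are not given: they have to be found in the camera images.
- driver: Hand driver, 190 mm long, 55 to 90 g: steel shaft 6 mm dia x 80 mm, yellow round handle 18 mm dia x 110 mm with a black band near its end. Origin: end of the steel tip; z runs along it to the handle end. Stands tip down in one of the holder's wells, loose, leaning up to 0.2 rad; the handle is all above the holder. Centre of mass about 113 mm from the tip.
- driver_grip (a point): Middle of the yellow handle, on its axis, 135 mm from the tip (z along the driver). A 40 N grip holds it well.
- holder: Fixed dark steel block 50 (x) x 200 (y) x 75 mm high, with three square wells 16 mm wide and 70 mm deep in a row along its y at -70, 0, +70 mm. Origin: under its centre on the table; -x side faces the robot.
- rest_left: The rest on the robot's left (y > 0). Fixed: dark foot 120 x 70 x 12 mm, column, blue cradle: a beam along x (100 mm long, 14 wide) with two V forks (90 degree V, 42 mm across, 8 thick) at x = -45 and +45 mm, free space for fingers between. Origin: under the foot's centre; +x points towards the positioner behind it. Height: see its point.
- rest_right: The rest on the robot's right (y < 0). Same make as rest_left: same sizes and frame; its height is set independently.
- rest_left_low (a point): Left rest: axis of an 18 mm handle lying in both Vs at the LOWEST setting, 92 mm above the table. The true height is 0 to 31 mm more, set anew each time and NOT reported: find it by touch or sight. From the true axis the V tips reach 9 mm up, the beam's top lies 41 mm down. The cradle is clamped and does not give: touch it lightly (a few newtons; over 25 N is too hard).
- rest_right_low (a point): Right rest: axis of an 18 mm handle lying in both Vs at the LOWEST setting, 92 mm above the table. The true height is 0 to 31 mm more, set anew each time and NOT reported: find it by touch or sight. From the true axis the V tips reach 9 mm up, the beam's top lies 41 mm down. The cradle is clamped and does not give: touch it lightly (a few newtons; over 25 N is too hard).
- positioner_open: Black probe positioner 100 x 90 x 124 mm, fixed, whose red ball-ended lock lever stands upright (unlocked; ball at 140 mm). It stands behind either the left or the right rest. Origin: under its base's centre; front faces -x.
- positioner_locked: The same positioner, but with its red lock lever folded level towards the robot (locked); it stands behind the other rest.
- brush: Bystander in another well of the holder: brush, blue 10 mm stem, white head, 145 mm long; origin at its lower end, z along it.
- pen: Bystander in another well of the holder: black pick-up pen, 10 mm dia x 140 mm, white band; origin at its lower end, z along it.
- jar: Bystander: amber jar 44 mm dia, 45 mm high, loose behind the holder; origin under its centre.
- needle_box: Bystander: clear box 70 x 45 x 20 mm, loose; origin under its centre.
- lens_cap: Bystander: black cap 48 mm dia x 14 mm, loose; origin under its centre.
- wrench: Bystander: steel wrench lying on the table, loose.
- wafer_case: Bystander: round white case 110 mm dia x 16 mm, loose; origin under its centre.
Not all that is in view belongs to the job. What is shaped like the rest_right but pink or white is not meant.

How it is judged:
By the outcome, as a careful person would: the job done as asked, in the order asked, and still so for the second after the job is handed in, with the robot touching nothing.
It also fails if it takes over 48 s, if anything falls off the work surface, if the arm or the gripper's body presses on something with over 40 N, if the wrist force passes 120 N, or if a joint passes its speed limit or range.

ROBOT

A 6-joint arm with a two-finger parallel gripper is mounted at the origin on the work surface. World frame = base frame: x ahead of the robot, y to its left, z up, the work surface at z = 0. Lengths are in m, angles in rad, forces in N, time in s.
With the tool pointing down it reaches from about 0.35 to 0.975 m from the base axis. Payload 4.9 kg.
Tool frame: the origin (TCP) lies at the very end of the fingers, on their centre line; the grasp point (between the pads) lies ctrl.hold_point_z behind it (ctrl.hold_point_z is the distance from the TCP to the grasp point, in m); z points along the fingers, y is the line along which they close (so a half turn about z gives the same grasp; the last joint's range is limited). The gripper opens to 85 mm and grips with 20 to 120 N. Pads are 22 mm wide; open, the fingers measure 114 mm over their backs; the gripper's body (76 mm by 85 mm) begins 54 mm behind the grasp point. The pads swing forward as they close: fully open they stand 13 mm farther back than shut.
Start: joints at [-0.119, 0.053, 1.613, -0, 1.476, -0.119], TCP at [0.625, 0, 0.231] pointing down, gripper open.
Joint ranges: [-3.01, 3.01], [-1.01, 2.22], [0.06, 2.58], [-1.02, 4.17], [0.09, 2.62], [-3.14, 3.14]. Speed limits (rad/s): [2.57, 2.57, 3.14, 3.14, 3.14, 3.14].

INTERFACE

Orientations are given as a rotation vector (axis times angle).
In Python, from station import ctrl gives the robot as it stands. The module is installed in compiled form; this text tells all that it offers.
- The arm moves only by the tool jog_arm, never from a script. Its argument "deltas" is a list of rows, each a list of 3 entries, a list of its own where there are three numbers: the closure, from -1 (fully open) to 1 (shut), then the shift along the world's x, y, z scaled (see below), then the turn, a rotation vector about the world's x, y, z scaled (see below). A call has 1 to 12 rows; each row is the pose to reach, as a shift and turn from the pose commanded when the call began, turning the shorter way round; what a row does not reach only later rows make up. The controller multiplies each number of a shift by 0.4 m and each number of a turn by 180 degrees. A row lasts 1/12 s, in which the tool goes at most 41.7 mm and 7.16 degrees, less where a joint would pass 70% of its speed; a pose out of reach is approached as far as the arm can. A call with a number of a shift or a turn outside -1 to 1 is refused whole. A call with a gripper value outside its range is refused whole. The fingers move at their own pace and stop on an object; "squeeze" is the grip in N (left out, the last holds). Time passes only in rows, so rows that repeat a pose let the fingers close. It gives the time, the measured TCP pose, the force, the opening and the grip force at its end, in the units of the state.
- ctrl.get_obs(): the state, without advancing time (a new reading comes with each control period).
- ctrl.get_image(name): name is "scene" or "side" or "wrist"; returns the picture (420x560x3 uint8, red, green, blue); there is no depth.
- ctrl.get_calibration(name): a dict with "K" (3x3 intrinsics, pixels), "extrinsics" (4x4, takes a point from world to camera coordinates). Camera axes: x right, y down, z forward; pixel columns grow to the right and rows downward; lengths in m; the calibration is good to about 2 mm. A picture is of the moment at which its call begins: read the wrist's pose just before it. get_calibration takes no time and is no camera call; for the wrist camera it gives the pose at the moment of the call.
- ctrl.finish_job(): hands the job in; it is judged then, once.
The state is a dict: "t": time; "q": joint angles; "dq": joint speeds; "effort": joint torques, N m; "tool_pos": TCP position; "tool_rot": TCP orientation; "contact_force": force on the tool from outside, world axes, zero at the start; "wrist_torque": the same for the moment, N m; "opening": finger opening in m; "grip_force": force on a finger pad.
Only numpy, scipy, OpenCV 4.12 (cv2) and the standard library are available. Lean on these libraries where they do the work, as an engineer would, in place of code of your own. Each camera call takes 0.05 s, during which the arm holds its last target. There are 200 camera calls.

## Working session

There is one attempt and no reset: what is moved stays moved. The work goes in short steps, Python scripts to look and compute and a tool call to move; the robot and the scene stay as the last step left them, time stands still between calls to the robot, and variables do not carry over. Pictures are saved under pics/ and viewed, at most 10 in all, crops included, and the job is handed in when it is done.

Besides the shell and the picture viewer there is one more tool, called after "Emit:" by a JSON object that holds its "name" and its "arguments", one argument or row to a line. jog_arm: Moves the arm, as the interface text tells. Its arguments: {"type":"object","properties":{"deltas":{"type":"array","items":{"type":"array"}},"squeeze":{"type":"number"}},"required":["deltas"]}

```bash
mkdir -p pics
cat > h.py <<'E'
import numpy as np, cv2
from station import ctrl
def save(n,f):
    c=ctrl.get_calibration(n); im=ctrl.get_image(n); cv2.imwrite('pics/'+f,im[:,:,::-1]); np.savez('pics/'+f+'.npz',K=c['K'],E=c['extrinsics']); return im
def P(f):
    d=np.load('pics/'+f+'.npz'); return d['K']@d['E'][:3]
def tri(obs):  # [(file,(u,v)),...]
    A=[]
    for f,(u,v) in obs:
        p=P(f); A+= [u*p[2]-p[0], v*p[2]-p[1]]
    X=np.linalg.svd(np.array(A))[2][-1]; X=X[:3]/X[3]
    r=[np.round(proj(f,X)-np.array(uv),1).tolist() for f,uv in obs]
    return X.round(4),r
def proj(f,X):
    q=P(f)@np.append(X,1); return q[:2]/q[2]
def onz(f,uv,z):
    p=P(f); u,v=uv; M=np.array([u*p[2]-p[0],v*p[2]-p[1]]); return np.linalg.solve(M[:,:2],-M[:,2]*z-M[:,3]).round(4)
E
python3 - <<'E'
from h import *
a=save('scene','s0.png');b=save('side','d0.png');w=save('wrist','w0.png')
o=ctrl.get_obs();print(o['t'],o['tool_pos'],o['tool_rot'],o['contact_force'],o['opening'],ctrl.hold_point_z)
for f in('s0.png','d0.png','w0.png'):
    d=np.load('pics/'+f+'.npz');E=d['E'];print(f,(-E[:3,:3].T@E[:3,3]).round(3),d['K'][0,0].round(1),E[2,:3].round(2))
E
```

```text
0.15 [6.24501167e-01 7.27711040e-05 2.30320674e-01] [-2.22047893e+00 -2.22051673e+00  1.63761166e-03] [ 0.22499652 -0.10242014 -0.26381734] 0.08531383297202674 0.0187
s0.png [1.451 0.235 0.775] 412.3 [-0.8  -0.25 -0.55]
d0.png [-0.18  -0.716  0.841] 396.3 [ 0.57  0.55 -0.61]
w0.png [0.625 0.082 0.373] 335.5 [-0.   -0.32 -0.95]
```

View pics/s0.png

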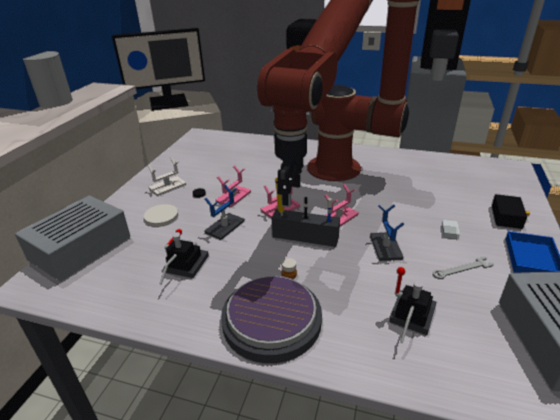

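View pics/d0.png

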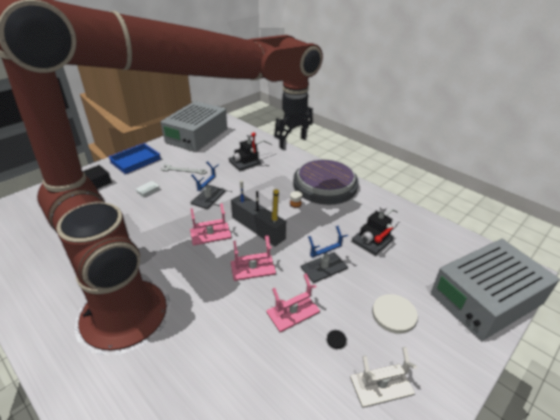

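Scene view: the upright red lever is at (400,272), behind the blue rest at (387,235) on the y>0 side. The other lever (180,233) is folded. Side view: upright lever (253,137), blue rest (207,185), yellow driver (275,203). 
Lookalikes: brush (241,190) and pen (257,200) in the side view. Other rests: pink (210,225), (253,260), (295,300), white (385,378), and the blue right rest (325,250). I choose the yellow handle (275,203) and the blue rest (207,185), and check both in one close crop.

Run:
```python
import cv2,numpy as np
s=cv2.imread('pics/s0.png');d=cv2.imread('pics/d0.png')
def c(im,x,y,w,h,W,H): return cv2.resize(im[y:y+h,x:x+w],(W,H),interpolation=cv2.INTER_CUBIC)
# s: driver, rest ; d: driver, rest
a=np.hstack([c(s,265,165,80,60,400,300),c(s,360,200,80,60,400,300)])
b=np.hstack([c(d,225,180,80,60,400,300),c(d,170,155,80,60,400,300)])
cv2.imwrite('pics/c1.png',np.vstack([a,b]))
```

```text
(no output)
```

View pics/c1.png

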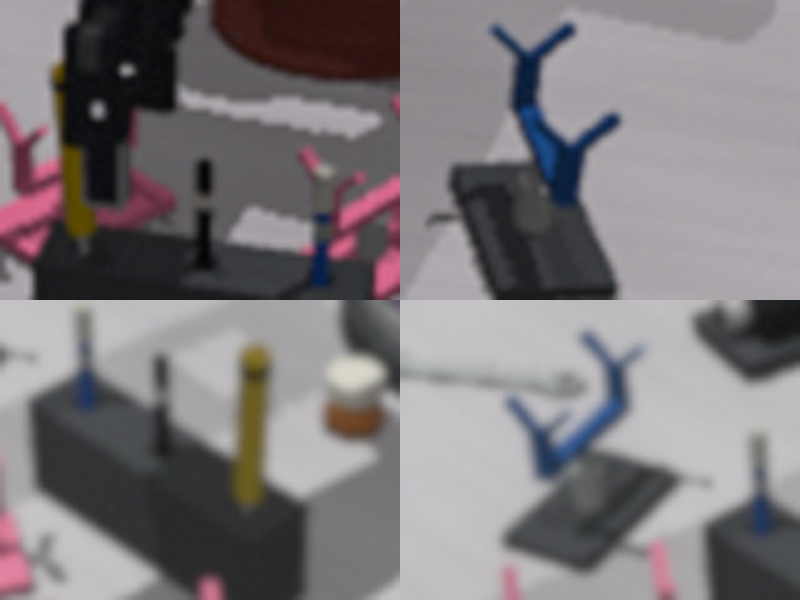

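View pics/w0.png

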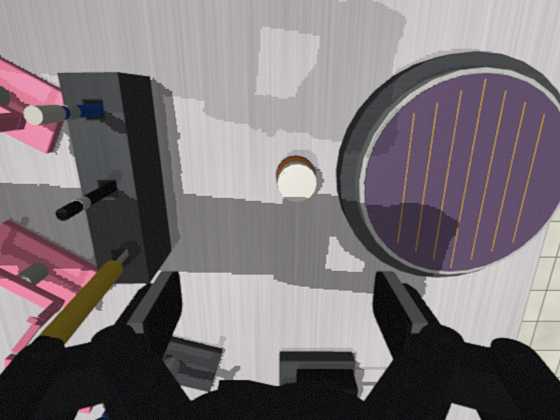

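The crop confirms the choice: yellow handle with a black band, and the blue rest with two forks per view. Wrist view: driver in the holder's -y well, its handle/shaft junction at (118,265), leaning towards the lower left.

Run:
```python
from h import *
S='s0.png';D='d0.png';W='w0.png'
cs=lambda x,y:(265+x/5,165+y/5); cr=lambda x,y:(360+(x-400)/5,200+y/5)
dd=lambda x,y:(225+x/5,180+(y-300)/5); dr=lambda x,y:(170+(x-400)/5,155+(y-300)/5)
print('top',tri([(S,cs(61,66)),(D,dd(256,349))]))
print('junc',tri([(S,cs(80,236)),(D,dd(247,503)),(W,(118,266))]))
print('frontV',tri([(S,cr(527,60)),(D,dr(545,438))]))
print('backV',tri([(S,cr(565,153)),(D,dr(617,368))]))
print('front tipR-right(-y)',tri([(S,cr(495,30)),(D,dr(568,415))]))
print('front tip +y',tri([(S,cr(572,30)),(D,dr(510,402))]))
print('back tip +y',tri([(S,cr(615,121)),(D,dr(585,337))]))
print('lever ball',tri([(S,(401,271)),(D,(254,136))]), 'positioner base', onz(S,(410,318),0))
# foot corners
for p in [(455,170),(535,165),(615,292),(490,295)]: print('foot s',onz(S,cr(*p),0.012))
for p in [(505,538),(610,455),(680,480),(583,568)]: print('foot d',onz(D,dr(*p),0.012))
# holder top corners
for p in [(40,262),(62,225),(360,262)]: print('hold s',onz(S,cs(*p),.075))
for p in [(32,400),(300,508),(80,373)]: print('hold d',onz(D,dd(*p),.075))
for p in [(59,73),(121,73),(99,282),(148,282)]: print('hold w',onz(W,p,.075))
```

```text
top (array([ 0.4672, -0.0852,  0.194 ]), [[-0.3, 0.1], [-0.3, -0.1]])
junc (array([ 0.4676, -0.0782,  0.0775]), [[-0.7, 0.2], [-0.5, -0.3], [-0.5, -1.2]])
frontV (array([0.4156, 0.2241, 0.0936]), [[-0.9, 0.7], [-0.8, -0.6]])
backV (array([0.5013, 0.2531, 0.095 ]), [[-0.3, 0.2], [-0.2, -0.2]])
front tipR-right(-y) (array([0.4235, 0.2046, 0.1169]), [[-0.7, 0.5], [-0.6, -0.5]])
front tip +y (array([0.4081, 0.2473, 0.1141]), [[-0.6, 0.5], [-0.6, -0.5]])
back tip +y (array([0.4928, 0.276 , 0.1143]), [[-0.4, 0.4], [-0.4, -0.3]])
lever ball (array([0.7129, 0.2772, 0.1361]), [[-1.5, 1.1], [-1.0, -0.7]]) positioner base [0.7147 0.3196]
foot s [0.4184 0.1932]
foot s [0.4011 0.2393]
foot s [0.5096 0.2917]
foot s [0.5301 0.2249]
foot d [0.3882 0.2428]
foot d [0.5007 0.2708]
foot d [0.5169 0.2114]
foot d [0.4058 0.1789]
hold s [ 0.4951 -0.0926]
hold s [ 0.4539 -0.0915]
hold s [0.4474 0.0911]
hold d [0.4446 0.0908]
hold d [ 0.489  -0.1036]
hold d [0.4858 0.0912]
hold w [0.4446 0.0982]
hold w [0.4959 0.0982]
hold w [ 0.4445 -0.0992]
hold w [ 0.4943 -0.0991]
```

The rest axis measures about 0.106 m high with yaw about 0.3 rad, within 92–123 mm as it should be. The driver stands at (0.467,-0.08) with its top at 0.194. First move: yaw the tool 90° and go over the rest for a close look.

Emit:
{"name": "jog_arm", "arguments": {
  "deltas": [
    [-1, [-0.3, 0.5, 0.22], [0, 0, 0.5]],
    [-1, [-0.3, 0.5, 0.22], [0, 0, 0.5]],
    [-1, [-0.3, 0.5, 0.22], [0, 0, 0.5]],
    [-1, [-0.3, 0.5, 0.22], [0, 0, 0.5]],
    [-1, [-0.3, 0.5, 0.22], [0, 0, 0.5]],
    [-1, [-0.3, 0.5, 0.22], [0, 0, 0.5]],
    [-1, [-0.3, 0.5, 0.22], [0, 0, 0.5]],
    [-1, [-0.3, 0.5, 0.22], [0, 0, 0.5]],
    [-1, [-0.3, 0.5, 0.22], [0, 0, 0.5]],
    [-1, [-0.3, 0.5, 0.22], [0, 0, 0.5]],
    [-1, [-0.3, 0.5, 0.22], [0, 0, 0.5]],
    [-1, [-0.3, 0.5, 0.22], [0, 0, 0.5]]
  ]
}}

```text
t: 1.15
tool_pos: [0.5047, 0.2, 0.3189]
tool_rot: [-0.101, -3.139, 0.0]
contact_force: [0.4, 0.4, 0.2]
opening: 0.0852
grip_force: 0.0
```

Run:
```python
from h import *
o=ctrl.get_obs();print(o['t'],o['tool_pos'].round(4),o['tool_rot'].round(4),o['q'].round(3))
save('wrist','w1.png')
```

```text
1.15 [0.5047 0.2    0.3189] [-1.0110e-01 -3.1392e+00  4.0000e-04] [ 0.24  -0.18   1.691 -0.     1.631 -1.266]
```

View pics/w1.png

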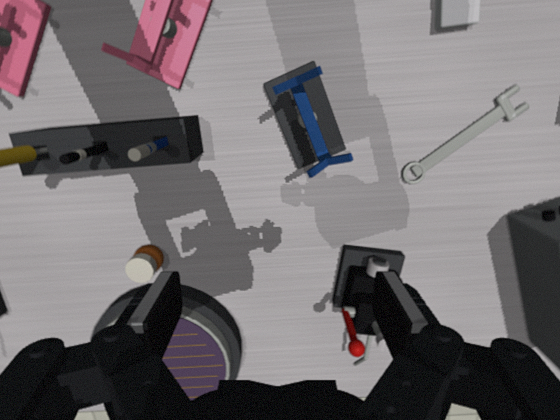

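The wrist view shows the blue rest well: front fork tips at (275,87),(321,69), back fork tips at (310,172),(351,157), and the upright red lever ball at (356,349).

Run:
```python
from h import *
S='s0.png';D='d0.png';W='w1.png'
cr=lambda x,y:(360+(x-400)/5,200+y/5)
dr=lambda x,y:(170+(x-400)/5,155+(y-300)/5)
fr=[tri([(S,cr(495,30)),(D,dr(568,415)),(W,(275,87))]),tri([(S,cr(572,30)),(D,dr(510,402)),(W,(320,70))])]
bk=tri([(S,cr(615,121)),(D,dr(585,337)),(W,(350,157))])
for x in fr+[bk]:print(x)
for z in (.105,.115,.125):
    a=[onz(W,p,z) for p in [(275,87),(320,70),(310,172),(350,157)]]
    f=(a[0]+a[1])/2;b=(a[2]+a[3])/2;v=b-f
    print(z,f.round(4),b.round(4),'mid',((f+b)/2).round(4),'len',np.linalg.norm(v).round(4),'yaw',np.arctan2(v[1],v[0]).round(3),'span',np.linalg.norm(a[1]-a[0]).round(4),np.linalg.norm(a[3]-a[2]).round(4))
# foot corners
c=[onz(W,p,.012) for p in [(264,82),(313,62),(346,150),(302,170)]]; print('foot',c,np.mean(c,0))
print('driver mid check', proj(W,np.array([.467,-.085,.19])))
# rotations
from scipy.spatial.transform import Rotation as R
R0=R.from_rotvec(ctrl.get_obs()['tool_rot'])
print(R0.as_matrix().round(3))
```

```text
(array([0.4209, 0.2041, 0.1167]), [[-0.8, 0.1], [-1.2, -0.1], [0.3, 3.6]])
(array([0.4067, 0.2474, 0.1139]), [[-0.6, 0.3], [-1.0, -0.3], [-0.8, 2.1]])
(array([0.4922, 0.2764, 0.114 ]), [[-0.3, 0.3], [-0.6, -0.2], [-1.0, 1.1]])
0.105 [0.4109 0.2266] [0.4996 0.2578] mid [0.4552 0.2422] len 0.094 yaw 0.338 span 0.0471 0.0453
0.115 [0.4112 0.226 ] [0.4975 0.2563] mid [0.4544 0.2412] len 0.0914 yaw 0.337 span 0.0459 0.044
0.125 [0.4116 0.2255] [0.4954 0.2548] mid [0.4535 0.2402] len 0.0887 yaw 0.337 span 0.0445 0.0427
foot [array([0.409 , 0.1902]), array([0.3897, 0.2524]), array([0.5011, 0.2933]), array([0.5246, 0.2334])] [0.4561   0.242325]
driver mid check [-70.9426503  172.45395834]
[[-0.998  0.061 -0.001]
 [ 0.061  0.998 -0.   ]
 [ 0.001 -0.    -1.   ]]
```

```bash
cat > plan.py <<'E'
from h import *
from scipy.spatial.transform import Rotation as R
def go(pos,rot,name=''):
    o=ctrl.get_obs(); R0=R.from_rotvec(o['tool_rot']); d=(rot*R0.inv()).as_rotvec()
    print(name,'t',round(o['t'],2),'shift',((np.array(pos)-o['tool_pos'])/.4).round(3).tolist(),'turn',(d/np.pi).round(4).tolist(),'rows',(np.degrees(np.linalg.norm(d))/7.16).round(1))
B=R.from_matrix(np.array([[-1,0,0],[0,1,0],[0,0,-1.]]))
G=lambda a,roll=.06: R.from_euler('x',roll)*R.from_euler('y',-(np.pi/2-a))*B   # a below horizontal
Pl=lambda a,yaw=.335: R.from_euler('z',yaw)*R.from_euler('y',a)*B   # lean a past vertical
E
python3 - <<'E'
from plan import *
S='s0.png';D='d0.png'
cs=lambda x,y:(265+x/5,165+y/5);dd=lambda x,y:(225+x/5,180+(y-300)/5)
print('pen top',tri([(S,cs(204,162)),(D,dd(160,357))]),'pen bot',tri([(S,cs(203,262)),(D,dd(162,455))]))
print('pink foot',onz(D,(253,267),.012),onz(D,(210,230),.012),onz(D,(295,310),.012))
a=np.radians(45);r=G(a);z=r.as_matrix()[:,2]
g=np.array([.4675,-.082,.139]);print(z)
for b in (.12,.0): go(g+z*(.0187-b),r,f'back{b}')
E
```

```text
pen top (array([ 4.707e-01, -4.000e-04,  1.437e-01]), [[-0.5, 0.3], [-0.6, -0.3]]) pen bot (array([ 0.4679, -0.0018,  0.0712]), [[-0.8, 0.4], [-0.8, -0.4]])
pink foot [ 0.3351 -0.1269] [0.3467 0.0846] [ 0.3098 -0.3116]
[ 0.70710678  0.04240096 -0.70583437]
back0.12 t 1.2 shift [-0.272, -0.716, -0.271] turn [0.0106, -0.2506, 0.0108] rows 6.3
back0.0 t 1.2 shift [-0.06, -0.703, -0.483] turn [0.0106, -0.2506, 0.0108] rows 6.3
```

Emit:
{"name": "jog_arm", "arguments": {
  "deltas": [
    [-0.3, [-0.1, -0.2, 0], [0, -0.1, 0]],
    [-0.3, [-0.27, -0.715, -0.22], [0.01, -0.25, 0.01]],
    [-0.3, [-0.27, -0.715, -0.22], [0.01, -0.25, 0.01]],
    [-0.3, [-0.27, -0.715, -0.22], [0.01, -0.25, 0.01]],
    [-0.3, [-0.27, -0.715, -0.22], [0.01, -0.25, 0.01]],
    [-0.3, [-0.27, -0.715, -0.22], [0.01, -0.25, 0.01]],
    [-0.3, [-0.27, -0.715, -0.22], [0.01, -0.25, 0.01]],
    [-0.3, [-0.27, -0.715, -0.22], [0.01, -0.25, 0.01]],
    [-0.3, [-0.27, -0.715, -0.27], [0.0106, -0.25, 0.0108]],
    [-0.3, [-0.27, -0.715, -0.27], [0.0106, -0.25, 0.0108]],
    [-0.3, [-0.27, -0.715, -0.27], [0.0106, -0.25, 0.0108]],
    [-0.3, [-0.27, -0.715, -0.27], [0.0106, -0.25, 0.0108]]
  ]
}}

```text
t: 2.2
tool_pos: [0.4303, -0.1031, 0.2074]
tool_rot: [0.04, 2.373, 0.092]
contact_force: [0.9, 0.4, -0.1]
opening: 0.0558
grip_force: 0.0
```

Run:
```python
from plan import *
print(ctrl.get_obs()['q'].round(3))
save('wrist','w2.png')
r=G(np.radians(45));z=r.as_matrix()[:,2];g=np.array([.4675,-.082,.139])
go(g+z*.0187,r)
for X in [(.4672,-.0852,.194),(.4676,-.0785,.083),g]:print(proj('w2.png',X).round(1))
```

```text
[-0.749 -1.01   2.517  0.603  1.132 -2.406]
 t 2.25 shift [0.125, 0.053, -0.207] turn [-0.0053, -0.0053, -0.0005] rows 0.2
[305.  266.2]
[296.5 122.7]
[300.1 187. ]
```

View pics/w2.png

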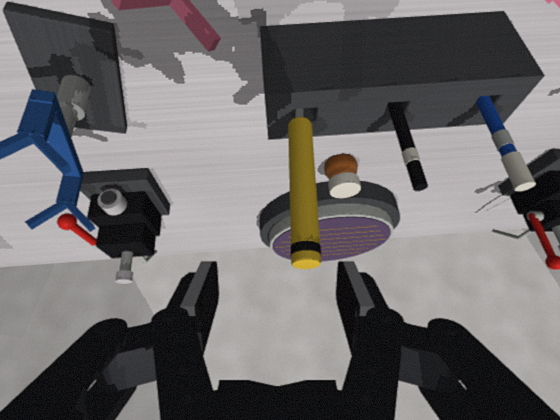

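The driver matches the prediction: handle end (306,264), junction (298,121). The arm stopped at a joint limit short of the standoff, but the tilt is right. Correct y first, then go in.

Emit:
{"name": "jog_arm", "arguments": {
  "deltas": [
    [-0.3, [0, 0.053, 0], [-0.005, -0.005, 0]],
    [-0.3, [0, 0.053, 0], [-0.005, -0.005, 0]],
    [-0.3, [0.04, 0.053, -0.06], [-0.005, -0.005, 0]],
    [-0.3, [0.08, 0.053, -0.13], [-0.005, -0.005, 0]],
    [-0.3, [0.125, 0.053, -0.207], [-0.005, -0.005, 0]],
    [-0.3, [0.125, 0.053, -0.207], [-0.005, -0.005, 0]]
  ]
}}

```text
t: 2.75
tool_pos: [0.4779, -0.0772, 0.1134]
tool_rot: [0.027, 2.376, 0.089]
contact_force: [-1.5, 0.8, -3.3]
opening: 0.0557
grip_force: 0.0
```

Run:
```python
from plan import *
o=ctrl.get_obs();print(o['q'].round(3),o['contact_force'].round(1))
w=save('wrist','w3.png');s=save('scene','s3.png');d=save('side','d3.png')
c=lambda im,x,y:cv2.resize(im[y:y+75,x:x+100],(400,300),interpolation=cv2.INTER_CUBIC)
cv2.imwrite('pics/c3.png',np.hstack([cv2.resize(w,(400,300)),c(d,225,160)])[:,:,::-1])
r=G(np.radians(45));z=r.as_matrix()[:,2];g=np.array([.4675,-.082,.139])
go(g+z*.0187,r)
```

```text
[-0.566 -0.7    2.531  0.648  0.766 -2.464] [-1.5  0.8 -3.3]
 t 2.9 shift [-0.001, -0.001, -0.001] turn [-0.0002, -0.0003, -0.0015] rows 0.0
```

View pics/c3.png

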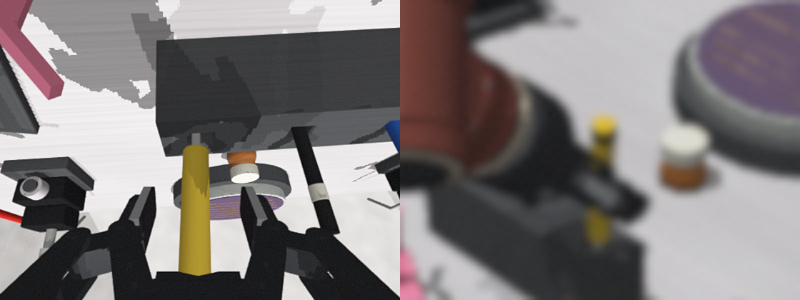

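The driver stands centred between the pads, at (195,210) in the crop, with the fingers across mid-handle. Close.

Emit:
{"name": "jog_arm", "arguments": {
  "deltas": [
    [1, [0, 0, 0], [0, 0, 0]],
    [1, [0, 0, 0], [0, 0, 0]],
    [1, [0, 0, 0], [0, 0, 0]],
    [1, [0, 0, 0], [0, 0, 0]],
    [1, [0, 0, 0], [0, 0, 0]],
    [1, [0, 0, 0], [0, 0, 0]],
    [1, [0, 0, 0], [0, 0, 0]],
    [1, [0, 0, 0], [0, 0, 0]]
  ],
  "squeeze": 45
}}

```text
t: 3.57
tool_pos: [0.4819, -0.0814, 0.1288]
tool_rot: [0.026, 2.351, 0.073]
contact_force: [-3.0, 5.6, 6.8]
opening: 0.0174
grip_force: 43.3
```

Emit:
{"name": "jog_arm", "arguments": {
  "deltas": [
    [1, [0, -0.002, 0.03], [0, 0, 0]],
    [1, [0, -0.004, 0.07], [0, 0, 0]],
    [1, [0, -0.007, 0.12], [0, 0, 0]],
    [1, [0, -0.01, 0.17], [0, 0, 0]],
    [1, [0, -0.013, 0.22], [0, 0, 0]],
    [1, [0, -0.013, 0.27], [0, 0, 0]],
    [1, [0, -0.013, 0.3], [0, 0, 0]],
    [1, [0, -0.013, 0.3], [0, 0, 0]],
    [1, [0, -0.013, 0.3], [0, 0, 0]]
  ]
}}

```text
t: 4.32
tool_pos: [0.4804, -0.0868, 0.2455]
tool_rot: [0.026, 2.356, 0.071]
contact_force: [0.3, 0.4, -2.2]
opening: 0.0171
grip_force: 43.4
```

Run:
```python
from plan import *
o=ctrl.get_obs();print(o['q'].round(3),o['contact_force'].round(1))
save('scene','s4.png');d=save('side','d4.png');w=save('wrist','w4.png')
c=lambda im,x,y:cv2.resize(im[y:y+90,x:x+120],(400,300),interpolation=cv2.INTER_CUBIC)
cv2.imwrite('pics/c4.png',np.hstack([cv2.resize(w,(400,300)),c(d,220,120)])[:,:,::-1])
for a in (45,40):
  r=Pl(np.radians(a));z=r.as_matrix()[:,2];g=np.array([.455,.241,.20]);go(g+z*.0187,r,a)
```

```text
[-0.587 -0.857  2.393  0.532  1.002 -2.286] [ 0.3  0.4 -2.2]
45 t 4.47 shift [-0.093, 0.807, -0.14] turn [-0.0995, 0.4912, 0.0986] rows 12.8
40 t 4.47 shift [-0.091, 0.808, -0.142] turn [-0.0953, 0.4636, 0.1003] rows 12.2
```

View pics/c4.png

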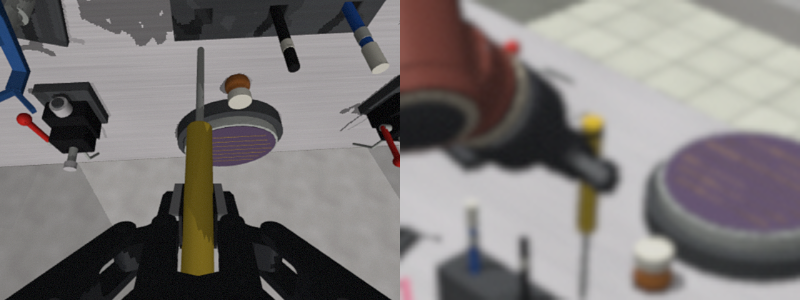

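The driver is out, with its steel tip at (280,67) and junction at (280,172) in full wrist pixels. Brush and pen are still in their wells. Now work out how it lies in the tool frame.

Run:
```python
from plan import *
o=ctrl.get_obs();T=R.from_rotvec(o['tool_rot']).as_matrix();p=o['tool_pos']
im=cv2.imread('pics/w4.png').astype(int)
# precise junction/tip along column ~280
b,g,r=im[:,:,0],im[:,:,1],im[:,:,2]
yel=(r-b>50)&(g-b>30)
ys,xs=np.nonzero(yel[140:400,240:330]);ys+=140;xs+=240
print('yellow rows',ys.min(),ys.max(),[ (y,xs[ys==y].mean().round(1),xs[ys==y].size) for y in range(ys.min(),ys.max(),25)])
print('col gray 55-85',im[55:85:2,280].sum(1).tolist())
d=np.load('pics/w4.png.npz');K,E=d['K'],d['E'];Rc=E[:3,:3].T;cc=-Rc@E[:3,3]
def ray(uv):
    v=T.T@Rc@np.linalg.solve(K,[*uv,1]);c=T.T@(cc-p);return (c-v*c[1]/v[1] if abs(v[1])>1e-3 else None),c,v
print(ray((280,67))[1:],ray((280,172))[1:])
```

```text
yellow rows 170 385 [(170, np.float64(278.5), 14), (195, np.float64(279.0), 35), (220, np.float64(278.5), 36), (245, np.float64(278.0), 37), (270, np.float64(277.0), 39), (295, np.float64(277.0), 39), (320, np.float64(277.0), 41), (345, np.float64(276.5), 44), (370, np.float64(276.5), 44)]
col gray 55-85 [211, 531, 506, 495, 502, 430, 199, 213, 211, 204, 212, 220, 217, 213, 218]
(array([ 8.14922272e-02, -9.55723705e-05, -1.42309682e-01]), array([0.07314385, 0.01006901, 1.08019685])) (array([ 8.14922272e-02, -9.55723705e-05, -1.42309682e-01]), array([-0.22337238,  0.01004086,  0.98004488]))
```

Run:
```python
from plan import *
from scipy.optimize import fsolve
o=ctrl.get_obs();T=R.from_rotvec(o['tool_rot']).as_matrix();p=o['tool_pos']
f='w4.png'
def pt(s,phi,k,e): # point at k from tip; axis dir in tool frame (cos phi)*x_up ...
    a=np.array([np.sin(phi),0,np.cos(phi)]) # tip->end
    return p+T@(np.array([0,0,-.0187+e])+a*(k-s))
for e in (-.006,0,.006):
    F=lambda v:[proj(f,pt(v[0],v[1],0,e))[1]-66.5,proj(f,pt(v[0],v[1],.08,e))[1]-173]
    v=fsolve(F,[.135,-2.36]);print(e,'grip from tip',v[0].round(4),'phi',np.degrees(v[1]).round(2),'world axis',(T@[np.sin(v[1]),0,np.cos(v[1])]).round(3))
    print('  side top/bot',proj('d4.png',pt(*v,.19,e)).round(1),proj('d4.png',pt(*v,.08,e)).round(1),proj('w4.png',pt(*v,.19,e)).round(1))
```

```text
-0.006 grip from tip 0.1445 phi -137.83 world axis [-0.045 -0.062  0.997]
  side top/bot [275.8 156.8] [275.  189.1] [276.9 437. ]
0 grip from tip 0.1421 phi -136.86 world axis [-0.028 -0.062  0.998]
  side top/bot [277.1 156.7] [275.7 189.2] [276.9 428.5]
0.006 grip from tip 0.1398 phi -135.86 world axis [-0.01  -0.062  0.998]
  side top/bot [278.4 156.6] [276.4 189.3] [276.9 420.4]
```

Emit:
{"name": "jog_arm", "arguments": {
  "deltas": [
    [1, [0, 0, 0.1], [0, 0, 0]],
    [1, [0.05, 0, 0.2], [-0.1, 0.495, 0.1]],
    [1, [0.05, 0, 0.2], [-0.1, 0.495, 0.1]],
    [1, [0.05, 0, 0.2], [-0.1, 0.495, 0.1]],
    [1, [0.05, 0, 0.2], [-0.1, 0.495, 0.1]],
    [1, [0.05, 0, 0.2], [-0.1, 0.495, 0.1]],
    [1, [0.05, 0, 0.2], [-0.1, 0.495, 0.1]],
    [1, [0.05, 0, 0.2], [-0.1, 0.495, 0.1]],
    [1, [0.05, 0, 0.2], [-0.1, 0.495, 0.1]],
    [1, [0.05, 0, 0.2], [-0.1, 0.495, 0.1]],
    [1, [0.05, 0, 0.2], [-0.1, 0.495, 0.1]],
    [1, [0.05, 0, 0.2], [-0.1, 0.495, 0.1]]
  ]
}}

```text
t: 5.47
tool_pos: [0.501, -0.0864, 0.324]
tool_rot: [0.367, -2.557, 0.138]
contact_force: [0.6, -1.1, -0.7]
opening: 0.017
grip_force: 43.8
```

```bash
cat >> plan.py <<'E'
def place(zax,a=46.4,yaw=.335,off=.006):
    r=Pl(np.radians(a),yaw);z=r.as_matrix()[:,2]
    g=np.array([.455+off*np.cos(yaw),.241+off*np.sin(yaw),zax]); go(g+z*.0157,r,f'place{zax}')
E
python3 - <<'E'
from plan import *
o=ctrl.get_obs();print(o['q'].round(3),o['contact_force'].round(1),o['opening'])
place(.2)
E
```

```text
[-0.175  0.073  1.511 -0.294  2.047 -2.101] [ 0.6 -1.1 -0.7] 0.01696812164016356
place0.2 t 5.47 shift [-0.128, 0.814, -0.337] turn [-0.0173, 0.0765, 0.0129] rows 2.0
```

Emit:
{"name": "jog_arm", "arguments": {
  "deltas": [
    [1, [-0.06, 0.4, 0], [-0.017, 0.0765, 0.013]],
    [1, [-0.06, 0.4, 0], [-0.017, 0.0765, 0.013]],
    [1, [-0.06, 0.4, 0], [-0.017, 0.0765, 0.013]],
    [1, [-0.06, 0.4, -0.05], [-0.017, 0.0765, 0.013]],
    [1, [-0.128, 0.814, -0.2], [-0.017, 0.0765, 0.013]],
    [1, [-0.128, 0.814, -0.2], [-0.017, 0.0765, 0.013]],
    [1, [-0.128, 0.814, -0.337], [-0.017, 0.0765, 0.013]],
    [1, [-0.128, 0.814, -0.337], [-0.017, 0.0765, 0.013]],
    [1, [-0.128, 0.814, -0.337], [-0.017, 0.0765, 0.013]],
    [1, [-0.128, 0.814, -0.337], [-0.017, 0.0765, 0.013]],
    [1, [-0.128, 0.814, -0.337], [-0.017, 0.0765, 0.013]],
    [1, [-0.128, 0.814, -0.337], [-0.017, 0.0765, 0.013]]
  ]
}}

```text
t: 6.47
tool_pos: [0.4492, 0.2387, 0.1895]
tool_rot: [0.389, -2.31, 0.167]
contact_force: [0.4, 0.5, -0.6]
opening: 0.0168
grip_force: 43.8
```

Run:
```python
from plan import *
o=ctrl.get_obs();print(o['q'].round(3),o['contact_force'].round(1),o['opening'])
w=save('wrist','w5.png');s=save('scene','s5.png');d=save('side','d5.png')
c=lambda im,x,y:cv2.resize(im[y:y+90,x:x+120],(400,300),interpolation=cv2.INTER_CUBIC)
cv2.imwrite('pics/c5.png',np.vstack([np.hstack([c(s,330,160),c(d,150,110)]),np.hstack([cv2.resize(w,(400,300)),c(d,150,110)*0])])[:,:,::-1])
place(.2)
u=np.array([np.cos(.335),np.sin(.335),0]);C=np.array([.455,.241,.2])
for n,k in (('tip',-.135),('junc',-.055),('end',.055)):
    print(n,[((proj(f,C+u*k)-np.array(o0))/.3).round(0).tolist() for f,o0 in(('s5.png',(330,160)),('d5.png',(150,110)))])
```

```text
[ 0.34   0.342  1.502  0.004  2.103 -1.564] [ 0.4  0.5 -0.6] 0.016815216453234878
place0.2 t 6.62 shift [-0.001, 0.002, -0.005] turn [-0.0007, 0.0028, 0.0008] rows 0.1
tip [[172.0, 18.0], [86.0, 193.0]]
junc [[196.0, 62.0], [138.0, 152.0]]
end [[234.0, 132.0], [202.0, 101.0]]
```

View pics/c5.png

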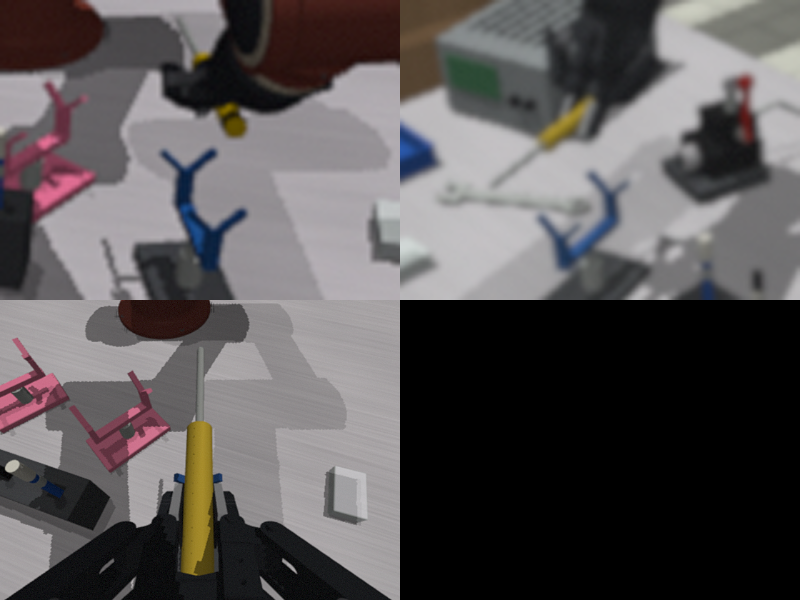

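Scene and side crops show the driver level above the rest, tip towards the robot and handle end towards the positioner. In the wrist crop the front fork tips (180,478) and (213,478) lie symmetric about the handle. Lower to just above the highest setting.

Emit:
{"name": "jog_arm", "arguments": {
  "deltas": [
    [1, [0, 0, -0.05], [0, 0.003, 0]],
    [1, [0, 0, -0.1], [0, 0.003, 0]],
    [1, [0, 0, -0.14], [0, 0.003, 0]],
    [1, [0, 0, -0.17], [0, 0.003, 0]],
    [1, [0, 0, -0.175], [0, 0.003, 0]],
    [1, [0, 0, -0.175], [0, 0.003, 0]],
    [1, [0, 0, -0.175], [0, 0.003, 0]]
  ]
}}

```text
t: 7.2
tool_pos: [0.4498, 0.239, 0.121]
tool_rot: [0.389, -2.303, 0.164]
contact_force: [-0.6, 0.4, -1.1]
opening: 0.017
grip_force: 43.9
```

Run:
```python
from plan import *
o=ctrl.get_obs();print(o['q'].round(3),o['contact_force'].round(2),o['wrist_torque'].round(3))
w=save('wrist','w6.png');s=save('scene','s6.png');d=save('side','d6.png')
place(.13)
c=lambda im,x,y,W,H:cv2.resize(im[y:y+H,x:x+W],(400,300),interpolation=cv2.INTER_CUBIC)
cv2.imwrite('pics/c6.png',np.vstack([np.hstack([c(s,360,180,80,60),c(d,170,140,80,60)]),np.hstack([c(w,200,190,160,120),c(w,0,0,560,420)])])[:,:,::-1])
```

```text
[ 0.339  0.422  1.526  0.006  2.005 -1.566] [-0.57  0.44 -1.06] [ 0.148 -0.403  0.065]
place0.13 t 7.35 shift [-0.0, 0.0, -0.005] turn [-0.0007, -0.0004, 0.0003] rows 0.0
```

View pics/c6.png

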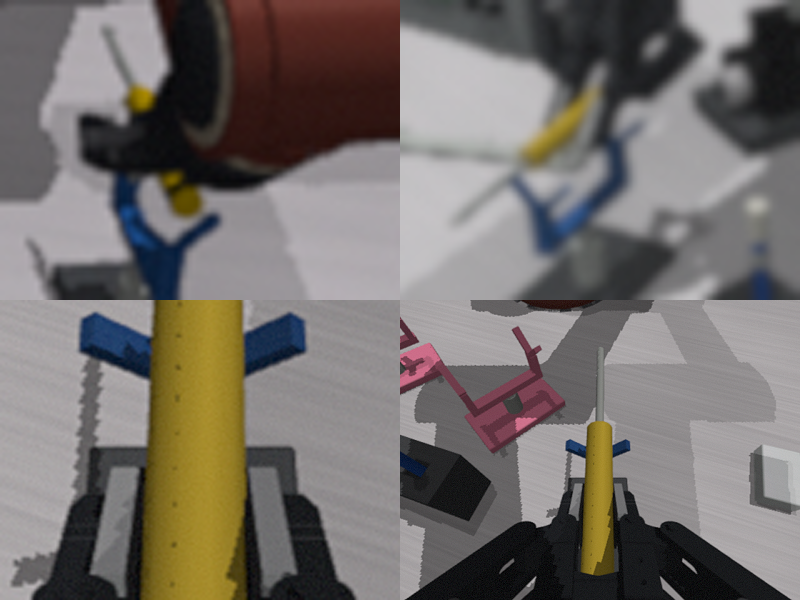

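The wrist crop shows the handle about 1.5 mm to +y of the front fork's centre (tips at 80 and 305, handle at 199). Nudge that and creep down towards the sighted height of about 0.105.

Emit:
{"name": "jog_arm", "arguments": {
  "deltas": [
    [1, [0, -0.003, -0.01], [0, 0, 0]],
    [1, [0, -0.003, -0.02], [0, 0, 0]],
    [1, [0, -0.003, -0.03], [0, 0, 0]],
    [1, [0, -0.003, -0.037], [0, 0, 0]],
    [1, [0, -0.003, -0.042], [0, 0, 0]],
    [1, [0, -0.003, -0.045], [0, 0, 0]],
    [1, [0, -0.003, -0.047], [0, 0, 0]],
    [1, [0, -0.003, -0.05], [0, 0, 0]],
    [1, [0, -0.003, -0.05], [0, 0, 0]],
    [1, [0, -0.003, -0.05], [0, 0, 0]]
  ]
}}

```text
t: 8.18
tool_pos: [0.4493, 0.2378, 0.1002]
tool_rot: [0.389, -2.302, 0.164]
contact_force: [0.4, 0.4, -1.0]
opening: 0.017
grip_force: 43.9
```

Run:
```python
from plan import *
o=ctrl.get_obs();print(o['contact_force'].round(2),o['wrist_torque'].round(3))
place(.105)
for z in (.11,.115): 
  a,b=onz('w6.png',(236,204),z),onz('w6.png',(318,204),z); m=(a+b)/2; print(m, 'axial from C',((m-[.455,.241])@[np.cos(.335),np.sin(.335)]).round(4), 'lat',((m-[.455,.241])@[-np.sin(.335),np.cos(.335)]).round(4),np.linalg.norm(a-b).round(4),'yaw',np.arctan2(-(b-a)[0],(b-a)[1]).round(3))
print('junc pred',proj('w6.png',[.455-.055*.944,.241-.055*.329,.132]))
```

```text
[ 0.39  0.36 -0.96] [ 0.127 -0.419 -0.002]
place0.105 t 8.18 shift [0.001, 0.004, -0.015] turn [-0.0004, -0.001, 0.0003] rows 0.0
[0.4091 0.2247] axial from C -0.0487 lat -0.0003 0.0468 yaw 0.335
[0.4117  0.22555] axial from C -0.046 lat -0.0004 0.0454 yaw 0.336
junc pred [277.67303882 173.42734619]
```

Emit:
{"name": "jog_arm", "arguments": {
  "deltas": [
    [1, [0, 0, -0.001], [0, 0, 0]],
    [1, [0, 0, -0.002], [0, 0, 0]],
    [1, [0, 0, -0.003], [0, 0, 0]],
    [1, [0, 0, -0.004], [0, 0, 0]],
    [1, [0, 0, -0.005], [0, 0, 0]],
    [1, [0, 0, -0.005], [0, 0, 0]]
  ]
}}

```text
t: 8.68
tool_pos: [0.4493, 0.2377, 0.0981]
tool_rot: [0.389, -2.302, 0.164]
contact_force: [0.6, -0.1, -0.5]
opening: 0.0165
grip_force: 43.9
```

Emit:
{"name": "jog_arm", "arguments": {
  "deltas": [
    [1, [0, 0, -0.001], [0, 0, 0]],
    [1, [0, 0, -0.002], [0, 0, 0]],
    [1, [0, 0, -0.003], [0, 0, 0]],
    [1, [0, 0, -0.003], [0, 0, 0]]
  ]
}}

```text
t: 9.02
tool_pos: [0.4493, 0.2379, 0.0973]
tool_rot: [0.389, -2.302, 0.164]
contact_force: [-0.6, 0.6, 0.4]
opening: 0.0171
grip_force: 44.0
```

Emit:
{"name": "jog_arm", "arguments": {
  "deltas": [
    [1, [0, 0, -0.0013], [0, 0, 0]],
    [1, [0, 0, -0.0013], [0, 0, 0]],
    [1, [0, 0, -0.0013], [0, 0, 0]]
  ]
}}

```text
t: 9.27
tool_pos: [0.4494, 0.2379, 0.097]
tool_rot: [0.389, -2.302, 0.164]
contact_force: [-1.8, 0.9, 3.0]
opening: 0.0173
grip_force: 44.2
```

Emit:
{"name": "jog_arm", "arguments": {
  "deltas": [
    [1, [0, 0, -0.0013], [0, 0, 0]],
    [1, [0, 0, -0.0013], [0, 0, 0]],
    [1, [0, 0, -0.0013], [0, 0, 0]]
  ]
}}

```text
t: 9.52
tool_pos: [0.4494, 0.2379, 0.0968]
tool_rot: [0.389, -2.302, 0.164]
contact_force: [-0.7, -0.5, 5.1]
opening: 0.0169
grip_force: 44.4
```

Run:
```python
from plan import *
o=ctrl.get_obs();print(o['contact_force'].round(2),o['wrist_torque'].round(3))
place(.105)
```

```text
[-0.72 -0.51  5.13] [ 0.009  0.155 -0.095]
place0.105 t 9.52 shift [0.001, 0.003, -0.007] turn [-0.0004, -0.0011, 0.0003] rows 0.0
```

The rest takes it: about 6 N, commanded 2 mm below free hang. Release.

Emit:
{"name": "jog_arm", "arguments": {
  "deltas": [
    [0.45, [0, 0, 0], [0, 0, 0]],
    [0.3, [0, 0, 0], [0, 0, 0]],
    [0.1, [0, 0, 0], [0, 0, 0]],
    [-0.1, [0, 0, 0], [0, 0, 0]],
    [-0.3, [0, 0, 0], [0, 0, 0]],
    [-0.3, [0, 0, 0], [0, 0, 0]],
    [-0.3, [0, 0, 0], [0, 0, 0]],
    [-0.3, [0, 0, 0], [0, 0, 0]],
    [-0.3, [0, 0, 0], [0, 0, 0]]
  ]
}}

```text
t: 10.27
tool_pos: [0.4494, 0.2377, 0.0959]
tool_rot: [0.389, -2.302, 0.164]
contact_force: [0.1, -0.1, 0.2]
opening: 0.0553
grip_force: 0.0
```

Run:
```python
from plan import *
o=ctrl.get_obs();print(o['contact_force'].round(2))
w=save('wrist','w7.png');s=save('scene','s7.png');d=save('side','d7.png')
c=lambda im,x,y,W,H:cv2.resize(im[y:y+H,x:x+W],(400,300),interpolation=cv2.INTER_CUBIC)
cv2.imwrite('pics/c7.png',np.vstack([np.hstack([c(s,360,180,80,60),c(d,170,140,80,60)]),np.hstack([c(w,200,190,160,120),c(w,0,0,560,420)])])[:,:,::-1])
```

```text
[ 0.11 -0.11  0.2 ]
```

View pics/c7.png

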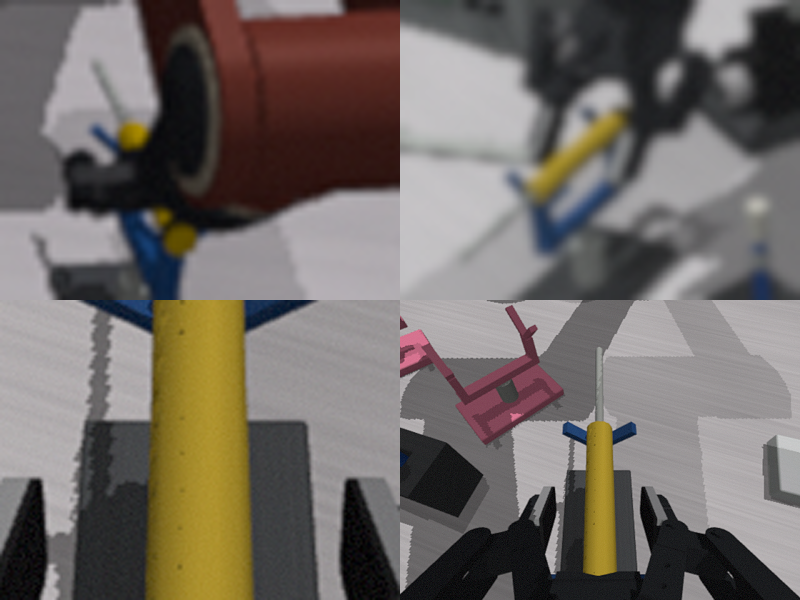

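Released: the handle lies in both Vs. Front fork tips at (568,430) and (632,432) sit beside the handle start (600,423), and the handle end is past the back fork. Retreat upward.

Emit:
{"name": "jog_arm", "arguments": {
  "deltas": [
    [-0.3, [0.005, 0.001, 0.01], [0, 0, 0]],
    [-0.3, [0.01, 0.003, 0.03], [0, 0, 0]],
    [-0.3, [0.02, 0.006, 0.06], [0, 0, 0]],
    [-0.3, [0.03, 0.01, 0.1], [0, 0, 0]],
    [-0.3, [0.03, 0.01, 0.16], [0, 0, 0]],
    [-0.3, [0.03, 0.01, 0.24], [0, 0, 0]],
    [-0.3, [0.03, 0.01, 0.32], [0, 0, 0]],
    [-0.3, [0.03, -0.2, 0.42], [0, 0, 0]],
    [-0.3, [0.03, -0.4, 0.45], [0, 0, 0]],
    [-0.3, [0.03, -0.4, 0.45], [0, 0, 0]],
    [-0.3, [0.03, -0.4, 0.45], [0, 0, 0]],
    [-0.3, [0.03, -0.4, 0.45], [0, 0, 0]]
  ]
}}

```text
t: 11.42
tool_pos: [0.4623, 0.0737, 0.2799]
tool_rot: [0.382, -2.309, 0.165]
contact_force: [-1.1, 1.1, 0.1]
opening: 0.0556
grip_force: 0.0
```

Run:
```python
from plan import *
s=save('scene','s8.png');d=save('side','d8.png')
c=lambda im,x,y,W,H:cv2.resize(im[y:y+H,x:x+W],(400,300),interpolation=cv2.INTER_CUBIC)
cv2.imwrite('pics/c8.png',np.vstack([np.hstack([c(s,360,190,80,60),c(d,170,150,80,60)]),np.hstack([c(s,0,0,560,420),c(d,0,0,560,420)])])[:,:,::-1])
u=np.array([np.cos(.335),np.sin(.335),0]);C=np.array([.455,.241,.105])
for n,k in (('tip',-.135),('junc',-.055),('end',.055)):
    print(n,[((proj(f,C+u*k)-np.array(o0))*5).round(0).tolist() for f,o0 in(('s8.png',(360,190)),('d8.png',(170,150)))])
```

```text
tip [[92.0, 14.0], [51.0, 218.0]]
junc [[125.0, 85.0], [124.0, 154.0]]
end [[177.0, 197.0], [216.0, 74.0]]
```

View pics/c8.png

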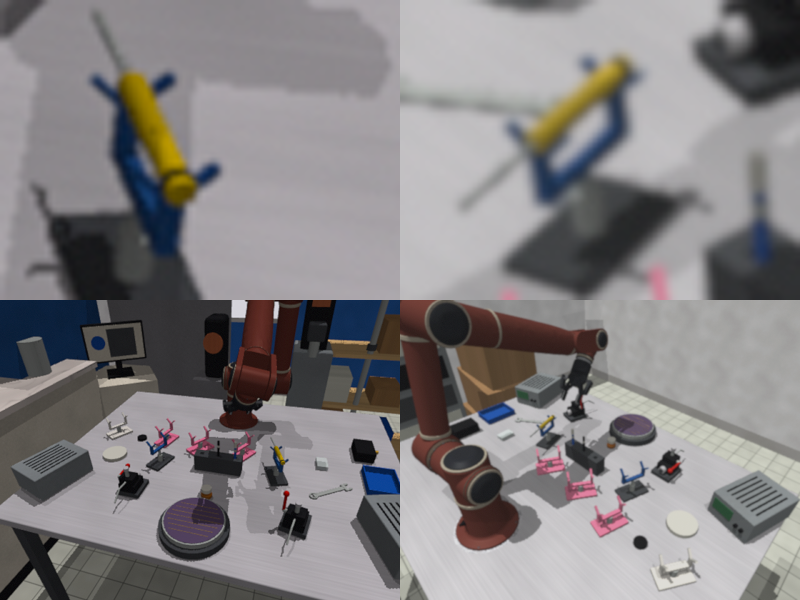

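The final view shows the driver in both Vs (handle start (127,75), handle end (182,188)), tip towards the robot and handle end towards the upright lever. Brush and pen are in their wells, other things are unmoved, and the robot is clear.

```bash
python3 -c "
from station import ctrl
print(ctrl.finish_job())"
```

```text
the job is handed in; nothing more can be done
None
```

The yellow-handled driver lies across both forks of the left blue rest, handle end towards the positioner with the upright lever and tip pointing away. I let go at about 6 N on the rest and handed in at about 11.5 s, but I viewed 12 pictures, two over the limit of 10.

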